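# Switch off the hearth's smoke fan: find the latched key and release it

### The job

The smoke fan is running because one of the four white keys on the grey key box is latched down. Tap all four keys lightly with the fingertips, one after the other, starting with the key next to the red lamp, to find the latched one; when all four have been tapped, press that key all the way down and let go so that it springs up. Do not push any of the other keys down, and do not pick up or disturb anything else on the bench.

Things in the scene. Friction and masses are not known exactly. Their poses are not given: they have to be found in the camera images.
- keybox: fixed grey key box of the smoke fan, 100 (its x) by 260 (its y) by 60 mm high; origin under its centre. Four white keys in a row along its y axis at x = 0, y = +72, +24, -24, -72 mm; caps 36 (x) by 30 (y) mm, tops 16 mm above the box top (76 mm above the bench) when up, 11 mm when latched. The red lamp is at the +y end.
- lamp (a point): tip of the red lamp, a 14 mm wide, 6 mm high dome on the box top at x = 0, y = +115 mm, beyond the first key
- key_1 (a joint): the key next to the lamp, at y = +72 mm of the box; slides straight down: 0 = standing up, 0.010 = bottom; if latched it rests at 0.005. Its spring pushes up with 1.6 N at 0, 4.6 N at 0.005, 7.6 N at 0.010. Latched, it feels firm up to 4.6 N; pressed to 0.0085 or more (bottom: about 9 N) its catch lets go, and once the finger lifts it springs up to 0 and stays.
- key_1_top (a point): centre of the top of the cap of key_1; moves down with the key
- seat_1: black frame, 46 mm (x) by 40 mm (y), flush on the box top, which carries key_1; origin at its centre at the level of the box's top face
- key_2 (a joint): the key second from the lamp, at y = +24 mm of the box; slides straight down: 0 = standing up, 0.010 = bottom; if latched it rests at 0.005. Its spring pushes up with 1.6 N at 0, 4.6 N at 0.005, 7.6 N at 0.010. Latched, it feels firm up to 4.6 N; pressed to 0.0085 or more (bottom: about 9 N) its catch lets go, and once the finger lifts it springs up to 0 and stays.
- key_2_top (a point): centre of the top of the cap of key_2; moves down with the key
- seat_2: black frame, 46 mm (x) by 40 mm (y), flush on the box top, which carries key_2; origin at its centre at the level of the box's top face
- key_3 (a joint): the key third from the lamp, at y = -24 mm of the box; slides straight down: 0 = standing up, 0.010 = bottom; if latched it rests at 0.005. Its spring pushes up with 1.6 N at 0, 4.6 N at 0.005, 7.6 N at 0.010. Latched, it feels firm up to 4.6 N; pressed to 0.0085 or more (bottom: about 9 N) its catch lets go, and once the finger lifts it springs up to 0 and stays.
- key_3_top (a point): centre of the top of the cap of key_3; moves down with the key
- seat_3: black frame, 46 mm (x) by 40 mm (y), flush on the box top, which carries key_3; origin at its centre at the level of the box's top face
- key_4 (a joint): the key farthest from the lamp, at y = -72 mm of the box; slides straight down: 0 = standing up, 0.010 = bottom; if latched it rests at 0.005. Its spring pushes up with 1.6 N at 0, 4.6 N at 0.005, 7.6 N at 0.010. Latched, it feels firm up to 4.6 N; pressed to 0.0085 or more (bottom: about 9 N) its catch lets go, and once the finger lifts it springs up to 0 and stays.
- key_4_top (a point): centre of the top of the cap of key_4; moves down with the key
- seat_4: black frame, 46 mm (x) by 40 mm (y), flush on the box top, which carries key_4; origin at its centre at the level of the box's top face
- cup: bystander: loose tin cup, 72 mm wide and 80 mm high, standing by the end of the key box away from the lamp; origin under its centre
- dish: bystander: loose blue ceramic bowl, 150 mm wide, 35 mm high, behind the key box; origin under its centre
- brush: bystander: loose comal brush of hard orange plastic lying on the bench; origin under its middle
- jar: bystander: loose amber glass jar with a metal cap, 64 mm wide, 100 mm high; origin under its centre

How it is judged:
By the outcome, as a careful person would: the job done as asked, in the order asked, and still so for the second after the job is handed in, with the robot touching nothing.
It also fails if it takes over 58 s, if anything falls off the work surface, if the arm or the gripper's body presses on something with over 40 N, if the wrist force passes 120 N, or if a joint passes its speed limit or range.

### The arm

A 6-joint arm with a two-finger parallel gripper is mounted at the origin on the work surface. World frame = base frame: x ahead of the robot, y to its left, z up, the work surface at z = 0. Lengths are in m, angles in rad, forces in N, time in s.
With the tool pointing down it reaches from about 0.3 to 0.775 m from the base axis. Payload 14.6 kg.
Tool frame: the origin (TCP) lies at the very end of the fingers, on their centre line; the grasp point (between the pads) lies 19 mm behind it; z points along the fingers, y is the line along which they close (so a half turn about z gives the same grasp; the last joint's range is limited). The gripper opens to 94 mm and grips with 3 to 60 N. Pads are 16 mm wide; open, the fingers measure 119 mm over their backs; the gripper's body (75 mm by 177 mm) begins 78 mm behind the grasp point.
Start: joints at [1.083, 0.3, 1.521, -0, 1.321, -0.067], TCP at [0.225, 0.502, 0.167] pointing down, gripper open.
Joint ranges: [-3.03, 3.03], [-0.79, 2.21], [0.23, 2.52], [-1.04, 4.18], [0, 3.07], [-2.55, 2.55]. Speed limits (rad/s): [2.22, 2.22, 2.57, 3.14, 3.14, 3.14].

### API

Orientations are given as [roll, pitch, yaw] about the fixed x, y, z axes, in that order (R = Rz(yaw) Ry(pitch) Rx(roll)).
In Python, from station import ctrl, camera, camera_info, finder gives the robot as it stands.
- The arm moves only by the tool carry_out, never from a script. Its argument "motion" is a list of rows, each a list of 2 entries, a list of its own where there are three numbers: the shift along the tool's x, y, z as a fraction of full scale, then the turn about the tool's z as a fraction of full scale. A call has 1 to 12 rows; each row is the pose to reach, as a shift and turn from the pose commanded when the call began, along the tool's axes at that moment, turning the shorter way round; what a row does not reach only later rows make up. Full scale, the value 1, is 200 mm for a shift and 360 degrees for a turn. A row lasts 1/10 s, in which the tool goes at most 50 mm and 8.59 degrees, less where a joint would pass 70% of its speed; a pose out of reach is approached as far as the arm can. A call with a number of a shift or a turn outside -1 to 1 is refused whole. A call with a gripper value outside its range is refused whole. "hand" is the closure, from -1 (fully open) to 1 (shut), set as the call begins (left out, the last holds). The fingers move at their own pace and stop on an object; "force" is the grip in N (left out, the last holds). Time passes only in rows, so rows that repeat a pose let the fingers close. It gives the time, the measured TCP pose, the force, the opening and the grip force at its end, in the units of the state.
- ctrl.get_obs(): the state, without advancing time (a new reading comes with each control period).
- camera(name): name is "scene" or "top" or "wrist"; returns (picture, depth): 480x640x3 uint8, blue, green, red; 480x640 float32, m along the optical axis (not along the pixel's ray), 0 where there is no reading.
- camera_info(name): a dict with "camera_matrix" (3x3 intrinsics, pixels), "dist_coeffs" ([k1, k2, p1, p2, k3] as OpenCV has them; the pictures are not rectified), "origin" and "attitude" of the camera in the world. Camera axes: x right, y down, z forward; pixel columns grow to the right and rows downward; lengths in m; the calibration is good to about 2 mm. A picture is of the moment at which its call begins: read the wrist's pose just before it. camera_info takes no time and is no camera call; for the wrist camera it gives the pose at the moment of the call.
- ctrl.hand_in(): hands the job in; it is judged then, once.
Trained networks look in the newest picture that a camera, given by its name, has taken for a name from the list of things; names that differ only in an ending like _2 or _b are one class to them, and where a whole thing is asked for, a point or a joint stands for the part that bears it (a point fixed in the world has none). Each returns a list of dicts, best first, with "conf" (0 to 1); they miss things now and then, are a little off and sometimes report something else, mostly with a low value. They report only what shows in the picture. A call takes as long as a camera call.
- finder.boxes_of(camera, query): "location" ([column, row] in pixels, amid what is visible of it).
- finder.cut_out(camera, query): "mask" (480x640 bool, what is visible of it) and "location" ([column, row] in pixels, amid what is visible of it).
- finder.pinpoint(camera, query): "location" ([column, row] in pixels: a listed point, or the origin of a listed thing).
The state is a dict: "time_s": time; "qpos": joint angles; "joint_vel": joint speeds; "tau": joint torques, N m; "ee_pos": TCP position; "eef_rot": TCP orientation; "force": force on the tool from outside, world axes, zero at the start; "moment": the same for the moment, N m; "grip_width": finger opening in m; "grip_force": force on a finger pad.
Only numpy, scipy, OpenCV 4.12 (cv2) and the standard library are available. Lean on these libraries where they do the work, as an engineer would, in place of code of your own. Each camera call takes 0.05 s, during which the arm holds its last target. There are 200 camera calls.

## Working session

There is one attempt and no reset: what is moved stays moved. The work goes in short steps, Python scripts to look and compute and a tool call to move; the robot and the scene stay as the last step left them, time stands still between calls to the robot, and variables do not carry over. Pictures are saved under pics/ and viewed, at most 10 in all, crops included, and the job is handed in when it is done.

Besides the shell and the picture viewer there is one more tool, called as name(argument=value, ...), one argument or row to a line, values as JSON. carry_out: Moves the arm, as the interface text tells. Its arguments: {"type":"object","properties":{"motion":{"type":"array","items":{"type":"array"}},"hand":{"type":"number"},"force":{"type":"number"}},"required":["motion"]}

```bash
mkdir -p pics; cat > h.py <<'E'
import numpy as np, cv2
from scipy.spatial.transform import Rotation as R
from station import ctrl, camera, camera_info, finder
def cam(n):
    i=camera_info(n); A=np.array(i["attitude"],float)
    if A.shape!=(3,3): A=R.from_euler('xyz',A).as_matrix() if A.size==3 else R.from_quat(A).as_matrix()
    return np.array(i["camera_matrix"]),np.array(i["dist_coeffs"]),np.array(i["origin"]),A
def ray(n,px,z):
    K,D,o,A=cam(n); u=cv2.undistortPoints(np.array([[px]],float),K,D)[0,0]
    d=A@np.array([u[0],u[1],1]); return o+d*(z-o[2])/d[2]
E
python3 - <<'E'
from h import *
print(camera_info("top")["attitude"],camera_info("top")["origin"],camera_info("scene")["origin"])
print({k:np.round(v,3) for k,v in ctrl.get_obs().items()})
for n in("top","scene"):
    im,d=camera(n); cv2.imwrite(f"pics/{n}.png",im)
    for q,z in(("lamp",.066),("key_1_top",.076),("seat_1",.06),("keybox",0),("cup",0),("jar",0),("dish",0),("brush",0)):
        for r in finder.pinpoint(n,q)[:5]:
            if r["conf"]>.3: print(n,q,round(r["conf"],2),np.round(r["location"],1),ray(n,r["location"],z).round(4))
E
```

```text
[-2.96187205  0.00444893 -1.56744274] [4.47865738e-01 5.70058741e-04 8.50441591e-01] [ 0.87088048 -0.27452722  0.70582654]
{'time_s': np.float64(0.0), 'qpos': array([ 1.083,  0.3  ,  1.522, -0.   ,  1.321, -0.067]), 'joint_vel': array([ 0.001,  0.001,  0.   ,  0.002, -0.   , -0.   ]), 'tau': array([ 0.0000e+00, -5.3182e+01, -3.5273e+01,  7.1000e-02,  2.5000e-02,
       -0.0000e+00]), 'ee_pos': array([0.225, 0.502, 0.166]), 'eef_rot': array([-3.14 , -0.   ,  2.721]), 'force': array([ 0.44 , -0.356, -0.799]), 'moment': array([ 0.053, -0.01 , -0.017]), 'grip_force': np.float64(0.0), 'grip_width': np.float64(0.094)}
top lamp 0.63 [227.3 279.8] [0.5377 0.1552 0.066 ]
top key_1_top 0.58 [259.8 270.1] [0.5513 0.1052 0.076 ]
top seat_1 0.98 [347.7 245.2] [ 0.5921 -0.0261  0.06  ]
top seat_1 0.88 [318.7 255.2] [0.5766 0.0181 0.06  ]
top seat_1 0.59 [257.4 275.5] [0.5451 0.1108 0.06  ]
top seat_1 0.58 [288.1 266. ] [0.5598 0.0644 0.06  ]
top seat_1 0.36 [305.4 266.5] [0.5591 0.0381 0.06  ]
top keybox 0.72 [305.4 267.7] [0.5656 0.041  0.    ]
top keybox 0.68 [229.9 279.8] [0.5453 0.164  0.    ]
[... 334 characters left out ...]
7 [362.1 193.6] [0.5501 0.111  0.076 ]
scene seat_1 0.82 [359.  198.5] [0.5462 0.1084 0.06  ]
scene seat_1 0.76 [336.1 236.5] [0.5786 0.0202 0.06  ]
scene seat_1 0.76 [319.9 255.9] [ 0.5886 -0.0268  0.06  ]
scene seat_1 0.56 [346.8 214.2] [0.5567 0.067  0.06  ]
scene seat_1 0.47 [341.7 244.8] [0.5974 0.0157 0.06  ]
scene keybox 0.78 [338.1 247.1] [ 0.5711  0.0342 -0.    ]
scene cup 0.68 [289.5 326. ] [ 0.6295 -0.1331  0.    ]
scene cup 0.57 [319.9 256.6] [ 0.5635 -0.0048  0.    ]
scene jar 0.61 [383.6 325.3] [ 0.7351 -0.0147  0.    ]
scene dish 0.84 [445.8 257.2] [0.7212 0.1667 0.    ]
scene brush 0.95 [304.  198.9] [0.4422 0.0612 0.    ]
scene brush 0.71 [324.7 251. ] [0.5606 0.0099 0.    ]
```

View pics/top.png

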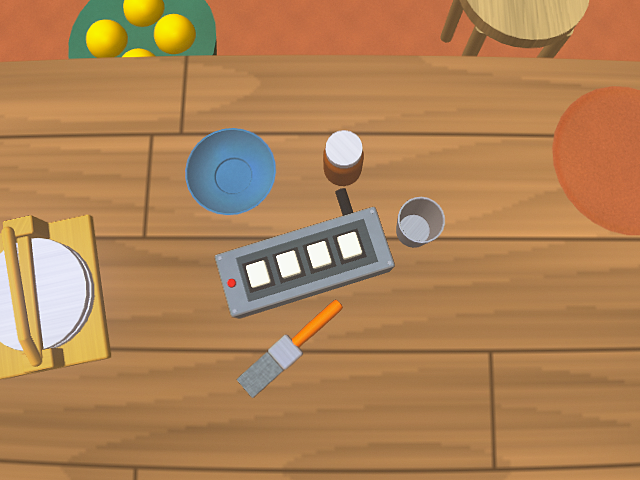

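View pics/scene.png

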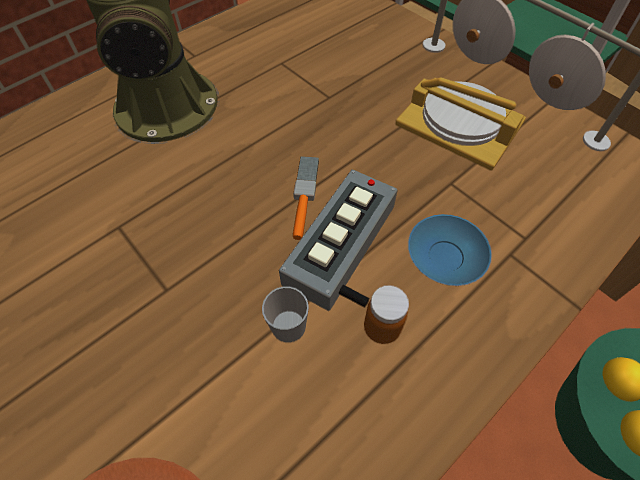

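The top view shows the box with the lamp at about (232,283) and keys 1–4 at (258,274), (288,264), (319,254) and (349,244). The scene view agrees. The box's yaw is about 18° and key 1 is at about (0.545, 0.110). I'll move over there with the fingers closed.

carry_out(
  motion=[
    [[-0.05,-0.03,-0.05],0],
    [[-0.15,-0.08,-0.1],0],
    [[-0.27,-0.14,-0.15],0],
    [[-0.4,-0.2,-0.2],0],
    [[-0.53,-0.26,-0.2],0],
    [[-0.66,-0.33,-0.2],0],
    [[-0.78,-0.39,-0.2],0],
    [[-0.88,-0.44,-0.2],0],
    [[-0.95,-0.48,-0.2],0],
    [[-1,-0.5,-0.2],0],
    [[-1,-0.5,-0.2],0],
  ],
  hand=1,
  force=10,
)

```text
time_s: 2.0
ee_pos: [0.3671, 0.3282, 0.2072]
eef_rot: [3.141, 0.0, 2.719]
force: [0.4, -0.4, 0.2]
grip_width: 0.0093
grip_force: 0.0
```

carry_out(
  motion=[
    [[-0.05,-0.03,0],0.01],
    [[-0.15,-0.08,0],0.025],
    [[-0.27,-0.14,0],0.04],
    [[-0.4,-0.22,0],0.055],
    [[-0.53,-0.29,0],0.07],
    [[-0.66,-0.36,0],0.085],
    [[-0.78,-0.43,0],0.1],
    [[-0.88,-0.48,0],0.115],
    [[-0.95,-0.52,0],0.127],
    [[-1,-0.55,0],0.1328],
    [[-1,-0.55,0],0.1328],
  ],
)

```text
time_s: 3.1
ee_pos: [0.5043, 0.1466, 0.2066]
eef_rot: [-3.141, 0.0, 1.886]
force: [-0.4, 0.4, -0.1]
grip_width: 0.0004
grip_force: 0.0
```

```bash
python3 - <<'E'
from h import *
im,d=camera("wrist"); cv2.imwrite("pics/wrist.png",im)
for n in("wrist",):
  for r in finder.pinpoint(n,"key_1_top")[:6]+finder.pinpoint(n,"lamp")[:1]: print(round(r["conf"],2),np.round(r["location"]),ray(n,r["location"],.076).round(4))
  for r in finder.pinpoint(n,"seat_1")[:6]: print("seat",round(r["conf"],2),np.round(r["location"]),ray(n,r["location"],.06).round(4))
o=ctrl.get_obs(); print({k:np.round(o[k],4) for k in("time_s","ee_pos","eef_rot","force","grip_width")})
y=o["eef_rot"][2]; t=np.array([.5454,.1103])-o["ee_pos"][:2]
print("tool units to key1",(np.array([[np.cos(y),np.sin(y)],[np.sin(y),-np.cos(y)]])@t/.2).round(4))
E
```

```text
0.61 [341. 258.] [0.5472 0.1158 0.076 ]
0.7 [342. 222.] [0.5346 0.154  0.076 ]
seat 0.74 [340. 257.] [0.5485 0.1115 0.06  ]
seat 0.66 [337. 332.] [0.5768 0.0194 0.06  ]
seat 0.63 [340. 296.] [0.5643 0.066  0.06  ]
{'time_s': np.float64(3.3), 'ee_pos': array([0.5036, 0.1477, 0.2067]), 'eef_rot': array([ 3.1415e+00, -1.0000e-04,  1.8885e+00]), 'force': array([ 0.8692,  0.1784, -0.6442]), 'grip_width': np.float64(0.0001)}
tool units to key1 [-0.2429  0.1401]
```

View pics/wrist.png

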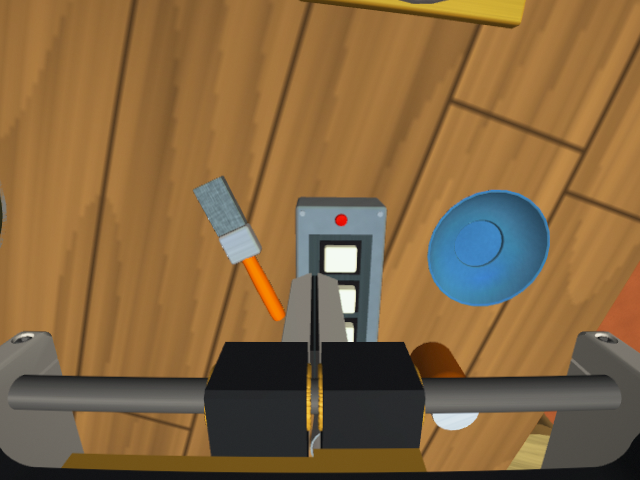

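Wrist view: the box is square with the tool, the lamp is at (342,222) and key 1 at (341,258), so the yaw is right. Next I'll hover over key 1.

carry_out(
  motion=[
    [[-0.04,0.03,0.05],0],
    [[-0.1,0.06,0.12],0],
    [[-0.16,0.1,0.22],0],
    [[-0.21,0.13,0.34],0],
    [[-0.24,0.145,0.45],0],
    [[-0.24,0.145,0.53],0],
    [[-0.24,0.145,0.58],0],
    [[-0.24,0.145,0.61],0],
    [[-0.24,0.145,0.625],0],
    [[-0.24,0.145,0.625],0],
  ],
)

```text
time_s: 4.3
ee_pos: [0.5466, 0.1103, 0.0817]
eef_rot: [3.141, 0.0, 1.887]
force: [0.6, 0.4, -0.5]
grip_width: 0.0006
grip_force: 0.0
```

```bash
cat >> h.py <<'E'
def avg(k=6):
    F=[];P=[]
    for _ in range(k):
        camera("top"); o=ctrl.get_obs(); F.append(o["force"]); P.append(o["ee_pos"])
    print(round(float(o["time_s"]),2),"pos",np.mean(P,0).round(4),"F",np.mean(F,0).round(2),"sdz",np.std(F,0)[2].round(2),"yaw",o["eef_rot"][2].round(3))
E
python3 - <<'E'
from h import *
avg()
im,d=camera("top"); K,D,o,A=cam("top")
# cap heights from depth
for c,r in((258,274),(288,264),(319,254),(349,244)):
    w=d[r-3:r+4,c-3:c+4]; zz=np.median(w[w>0])
    u=cv2.undistortPoints(np.array([[[c,r]]],float),K,D)[0,0]
    print((o+A@np.array([u[0],u[1],1])*zz).round(4))
cv2.imwrite("pics/t2.png",cv2.resize(im[180:340,180:420],None,fx=3,fy=3))
im,d=camera("scene"); cv2.imwrite("pics/s2.png",cv2.resize(im[130:320,250:450],None,fx=3,fy=3))
E
```

```text
4.6 pos [0.5467 0.1104 0.0822] F [0.03 0.09 0.29] sdz 0.53 yaw 1.887
[0.4973 0.0549 0.4576]
[0.5605 0.0633 0.0765]
[0.5756 0.0172 0.0769]
[ 0.5909 -0.0275  0.0767]
```

View pics/s2.png

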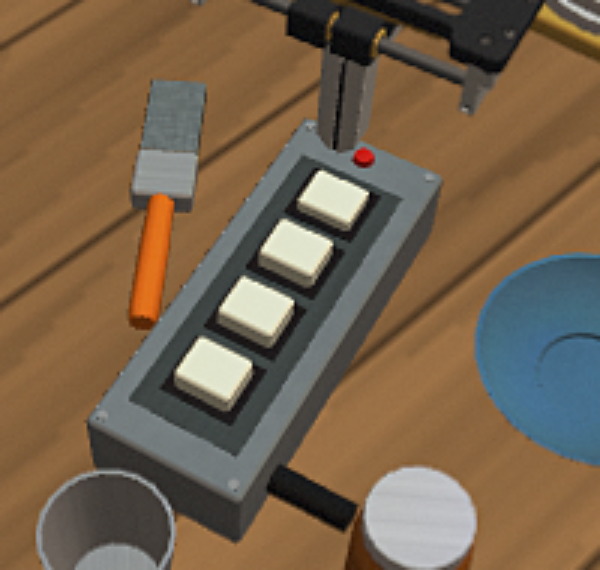

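The scene crop shows the fingertips near the lamp end, at crop (340,150), and not over key 1 at (333,200). I'll check that by projecting the TCP into the image.

```bash
python3 - <<'E'
from h import *
def proj(n,P):
    K,D,o,A=cam(n); p=A.T@(np.array(P)-o)
    return cv2.projectPoints(p.reshape(1,3),np.zeros(3),np.zeros(3),K,D)[0].ravel().round(1)
for P in ([.5467,.1104,.082],[.5465,.111,.076],[.534,.154,.066]): print(proj("scene",P),proj("top",P),proj("wrist",P))
im,d=camera("wrist"); cv2.imwrite("pics/w2.png",im)
E
```

```text
[360.8 190.6] [255.7 272.6] [311.4 264.4]
[360.7 192.4] [255.8 273.3] [311.4 260.4]
[371.8 179.8] [228.  282.2] [313.5 193.8]
```

View pics/w2.png

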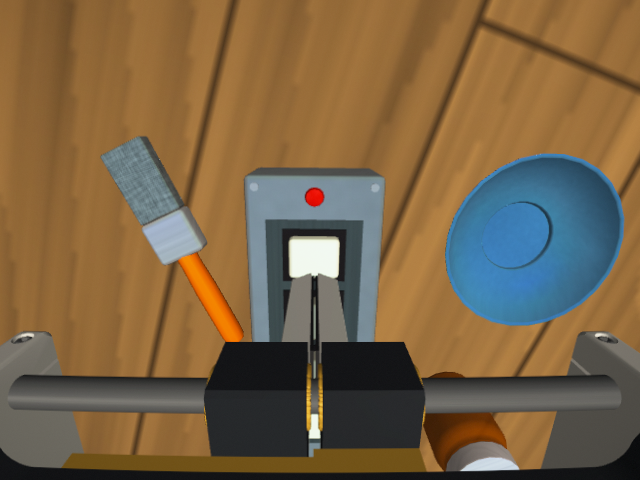

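The key 1 cap at (314,257) matches my estimate, but the visible fingertip sits farther from it than the TCP projection suggests. I'll measure the tip in 3D from depth.

```bash
python3 - <<'E'
from h import *
def cloud(n):
    im,d=camera(n); K,D,o,A=cam(n); r,c=np.nonzero(d>0)
    u=cv2.undistortPoints(np.stack([c,r],1).astype(float)[:,None],K,D)[:,0]
    return np.c_[u,np.ones(len(u))]*d[r,c][:,None]@A.T+o, np.c_[c,r]
T=np.array([.5467,.1104]); ex=np.array([-.311,.95]); ey=np.array([.95,.311])
for n in("scene","wrist"):
    P,px=cloud(n); q=P[:,:2]-T
    m=(abs(q@ex)<.03)&(abs(q@ey)<.03)
    print(n,"z hist",np.histogram(P[m,2],np.arange(.05,.2,.005))[0])
    for lo,hi in((.079,.09),(.09,.1),(.1,.11),(.11,.125),(.125,.14)):
        k=m&(P[:,2]>lo)&(P[:,2]<hi)
        if k.sum(): print(lo,k.sum(),"toolx",(q[k]@ex).min().round(4),(q[k]@ex).max().round(4),"tooly",(q[k]@ey).min().round(4),(q[k]@ey).max().round(4),"px",px[k].mean(0).round())
E
```

```text
scene z hist [  0 108 382  99 184   0   0   0   0   0   0   0   0   0  11  21  35  31
  34  36  36  40  31  43  41  34  40  44  34  10]
0.11 11 toolx -0.009 -0.0061 tooly -0.0049 0.0071 px [361. 179.]
0.125 87 toolx -0.0096 0.0098 tooly -0.0112 0.0141 px [363. 175.]
wrist z hist [   0  272 3362  291 1646    0    0    0    0    0    0    0    0    2
   61  133  183  199  201  244  310  276  302  319  362  410  451  298
  199   30]
0.11 63 toolx 0.0082 0.0107 tooly -0.0044 0.0083 px [315. 275.]
0.125 515 toolx 0.0081 0.0111 tooly -0.0104 0.0141 px [315. 282.]
```

Depth puts the visible fingertips at z≈0.12, about 38 mm above the reported TCP. I won't trust either value, so I'll go down in small steps and read the force each time.

carry_out(
  motion=[
    [[0.005,0.005,0.01],0],
    [[0.005,0.005,0.02],0],
    [[0.005,0.005,0.03],0],
    [[0.005,0.005,0.033],0],
    [[0.005,0.005,0.033],0],
  ],
)

```text
time_s: 5.35
ee_pos: [0.547, 0.1115, 0.0749]
eef_rot: [-3.141, -0.0, 1.886]
force: [-0.5, -0.7, -0.9]
grip_width: 0.0006
grip_force: 0.0
```

```bash
cat >> h.py <<'E'
def cloud(n):
    im,d=camera(n); K,D,o,A=cam(n); r,c=np.nonzero(d>0)
    u=cv2.undistortPoints(np.stack([c,r],1).astype(float)[:,None],K,D)[:,0]
    return np.c_[u,np.ones(len(u))]*d[r,c][:,None]@A.T+o
ex=np.array([-.311,.95]); ey=np.array([.95,.311])
def tip(n="wrist"):
    T=ctrl.get_obs()["ee_pos"][:2]; P=cloud(n); q=P[:,:2]-T
    m=(abs(q@ex)<.03)&(abs(q@ey)<.03)
    k=m&(P[:,2]>.068)&(P[:,2]<.08); f=m&(P[:,2]>.085)&(abs(q@ex)<.013)
    print(n,"cap z",np.median(P[k,2]).round(4),"tip z",np.sort(P[f,2])[:8].round(4))
E
python3 - <<'E'
from h import *
avg(4); tip("wrist"); tip("scene")
for n in("wrist","scene"):
    P=cloud(n)
    for i,y in enumerate((.072,.024,-.024,-.072)):
        c=np.array([.5685,.0425])+ex*y; q=P[:,:2]-c
        k=(abs(q@ex)<.011)&(abs(q@ey)<.013)&(P[:,2]>.066)&(P[:,2]<.082)
        if k.sum()>15: print(n,i+1,k.sum(),P[k,2].mean().round(4),np.median(P[k,2]).round(4))
E
```

```text
5.55 pos [0.5471 0.1116 0.0751] F [0.07 0.18 0.22] sdz 0.31 yaw 1.886
wrist cap z 0.0711 tip z [0.1135 0.1137 0.1139 0.1141 0.1143 0.1144 0.1145 0.1147]
scene cap z 0.0706 tip z [0.1141 0.1148 0.1152 0.1153 0.1155 0.1163 0.1169 0.1175]
wrist 1 1036 0.0713 0.0713
wrist 3 16 0.0761 0.076
wrist 4 188 0.0762 0.0762
scene 1 136 0.0708 0.0707
scene 2 151 0.0755 0.0756
scene 3 166 0.0757 0.0758
scene 4 178 0.0757 0.0756
```

The depth is precise. Key 1's cap is at 71 mm and keys 2–4 are at about 76 mm, so key 1 looks latched. The real fingertips are about 38.4 mm above the reported TCP, and there was no contact at TCP 75 mm. I'll keep descending on the visual tip height.

carry_out(
  motion=[
    [[0,0,0.02],0],
    [[0,0,0.05],0],
    [[0,0,0.08],0],
    [[0,0,0.11],0],
    [[0,0,0.14],0],
    [[0,0,0.16],0],
    [[0,0,0.17],0],
    [[0,0,0.175],0],
    [[0,0,0.175],0],
  ],
)

```text
time_s: 6.65
ee_pos: [0.5472, 0.1116, 0.0401]
eef_rot: [3.141, 0.0, 1.886]
force: [0.6, 0.8, -1.0]
grip_width: 0.0004
grip_force: 0.0
```

```bash
python3 - <<'E'
from h import *
avg(4)
im,d=camera("scene"); cv2.imwrite("pics/s3.png",cv2.resize(im[130:320,250:450],None,fx=3,fy=3))
for n in("wrist","scene"):
    T=ctrl.get_obs()["ee_pos"][:2]; P=cloud(n); q=P[:,:2]-T
    m=(abs(q@ex)<.013)&(abs(q@ey)<.02)
    print(n,np.histogram(P[m,2],np.arange(.066,.1,.002)))
E
```

```text
6.85 pos [0.5472 0.1116 0.0403] F [-0.02 -0.04 -0.37] sdz 0.17 yaw 1.886
wrist (array([ 19, 172, 852,  67,   0,   0,  12,  24,  36,  49,  60,  72,  66,
        80,  76,  74]), array([0.066, 0.068, 0.07 , 0.072, 0.074, 0.076, 0.078, 0.08 , 0.082,
       0.084, 0.086, 0.088, 0.09 , 0.092, 0.094, 0.096, 0.098]))
scene (array([ 7, 36, 93, 14,  0,  0,  1,  4,  7,  5, 11, 10, 10, 14, 15, 11]), array([0.066, 0.068, 0.07 , 0.072, 0.074, 0.076, 0.078, 0.08 , 0.082,
       0.084, 0.086, 0.088, 0.09 , 0.092, 0.094, 0.096, 0.098]))
```

View pics/s3.png

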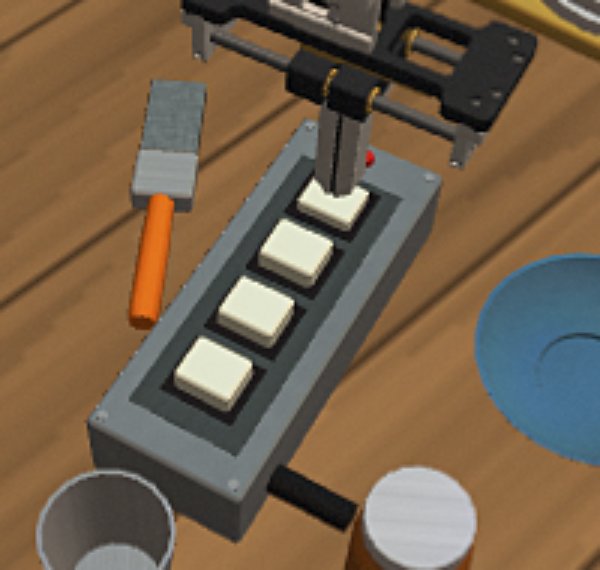

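The tips are now just above key 1, at crop (343,190). The tip is at z≈0.0785, so contact with the cap should come after about 7.5 mm.

carry_out(
  motion=[
    [[0,0,0.01],0],
    [[0,0,0.02],0],
    [[0,0,0.028],0],
    [[0,0,0.033],0],
    [[0,0,0.035],0],
    [[0,0,0.035],0],
  ],
)

```text
time_s: 7.6
ee_pos: [0.5471, 0.1116, 0.033]
eef_rot: [-3.141, -0.0, 1.886]
force: [0.6, -0.5, -0.5]
grip_width: 0.0006
grip_force: 0.0
```

```bash
python3 -c "
from h import *
avg(5)"
```

```text
7.85 pos [0.5471 0.1116 0.0331] F [ 0.09 -0.38 -0.01] sdz 0.55 yaw 1.886
```

Not in contact yet, so I'll go on in steps of about 0.4 mm.

carry_out(
  motion=[
    [[0,0,0.002],0],
    [[0,0,0.002],0],
    [[0,0,0.002],0],
  ],
)

```text
time_s: 8.15
ee_pos: [0.5471, 0.1116, 0.0327]
eef_rot: [3.141, 0.0, 1.886]
force: [-0.2, 0.4, 0.3]
grip_width: 0.0004
grip_force: 0.1
```

carry_out(
  motion=[
    [[0,0,0.002],0],
    [[0,0,0.002],0],
    [[0,0,0.002],0],
  ],
)

```text
time_s: 8.45
ee_pos: [0.5472, 0.1116, 0.0325]
eef_rot: [3.141, 0.0, 1.886]
force: [-1.6, 0.2, 4.7]
grip_width: 0.0003
grip_force: 2.1
```

```bash
python3 -c "
from h import *
avg(4)"
```

```text
8.65 pos [0.5471 0.1116 0.0324] F [-1.16  0.01  4.22] sdz 0.64 yaw 1.886
```

Key 1 is firm: contact force went from 0 to 4.2 N within 0.3 mm at the latched height. I'll lift and move to key 2, where contact should come at TCP ≈ 0.0376 if it is up.

carry_out(
  motion=[
    [[0,0,-0.03],0],
    [[0,0,-0.08],0],
    [[-0.05,0,-0.09],0],
    [[-0.12,0,-0.09],0],
    [[-0.19,0,-0.09],0],
    [[-0.24,0,-0.09],0],
    [[-0.24,0,-0.07],0],
    [[-0.24,0,-0.045],0],
    [[-0.24,0,-0.037],0],
    [[-0.24,0,-0.037],0],
  ],
)

```text
time_s: 9.65
ee_pos: [0.5616, 0.0663, 0.0391]
eef_rot: [-3.141, -0.0, 1.887]
force: [-0.0, -0.2, -0.7]
grip_width: 0.0005
grip_force: 0.0
```

carry_out(
  motion=[
    [[0,0,0.005],0],
    [[0,0,0.01],0],
    [[0,0,0.013],0],
    [[0,0,0.013],0],
  ],
)

```text
time_s: 10.05
ee_pos: [0.562, 0.0661, 0.0371]
eef_rot: [3.141, -0.0, 1.886]
force: [-0.3, 1.0, 0.9]
grip_width: 0.0005
grip_force: 0.7
```

```bash
python3 -c "
from h import *
avg(4)
for n in('wrist','scene'):
    P=cloud(n)
    for i,y in enumerate((.072,.024,-.024,-.072)):
        c=np.array([.5685,.0425])+ex*y; q=P[:,:2]-c
        k=(abs(q@ex)<.011)&(abs(q@ey)<.013)&(P[:,2]>.066)&(P[:,2]<.082)
        if k.sum()>15: print(n,i+1,k.sum(),np.median(P[k,2]).round(4))
"
```

```text
10.25 pos [0.5621 0.0661 0.0372] F [0.24 1.09 1.52] sdz 0.32 yaw 1.886
wrist 1 1912 0.0713
wrist 2 356 0.076
wrist 3 61 0.0762
wrist 4 166 0.0762
scene 1 70 0.071
scene 2 58 0.076
scene 3 162 0.0758
scene 4 175 0.0756
```

Key 2 is touched with 1.5 N at full height and it is up. Key 1 is still at 71 mm. Next come keys 3 and 4.

carry_out(
  motion=[
    [[0,0,-0.03],0],
    [[0,0,-0.06],0],
    [[-0.05,0,-0.07],0],
    [[-0.12,0,-0.07],0],
    [[-0.19,0,-0.07],0],
    [[-0.24,0,-0.07],0],
    [[-0.24,0,-0.05],0],
    [[-0.24,0,-0.025],0],
    [[-0.24,0,-0.014],0],
    [[-0.24,0,-0.014],0],
  ],
)

```text
time_s: 11.35
ee_pos: [0.5765, 0.0207, 0.0392]
eef_rot: [-3.141, -0.0, 1.887]
force: [-0.6, 0.1, -0.3]
grip_width: 0.0005
grip_force: 0.0
```

carry_out(
  motion=[
    [[0,0,0.005],0],
    [[0,0,0.01],0],
    [[0,0,0.014],0],
    [[0,0,0.014],0],
  ],
)

```text
time_s: 11.75
ee_pos: [0.577, 0.0205, 0.0371]
eef_rot: [3.141, -0.0, 1.887]
force: [-0.6, 0.6, 1.6]
grip_width: 0.0004
grip_force: 0.7
```

```bash
python3 -c "
from h import *
avg(4)"
```

```text
11.95 pos [0.577  0.0204 0.0372] F [-0.59  1.42  1.5 ] sdz 0.37 yaw 1.886
```

carry_out(
  motion=[
    [[0,0,-0.03],0],
    [[0,0,-0.06],0],
    [[-0.05,0,-0.07],0],
    [[-0.12,0,-0.07],0],
    [[-0.19,0,-0.07],0],
    [[-0.24,0,-0.07],0],
    [[-0.24,0,-0.05],0],
    [[-0.24,0,-0.025],0],
    [[-0.24,0,-0.014],0],
    [[-0.24,0,-0.014],0],
  ],
)

```text
time_s: 12.95
ee_pos: [0.5914, -0.0249, 0.0392]
eef_rot: [-3.141, -0.0, 1.887]
force: [-0.7, -0.1, 0.2]
grip_width: 0.0004
grip_force: 0.0
```

carry_out(
  motion=[
    [[0,0,0.005],0],
    [[0,0,0.01],0],
    [[0,0,0.014],0],
    [[0,0,0.014],0],
  ],
)

```text
time_s: 13.35
ee_pos: [0.5919, -0.0252, 0.0371]
eef_rot: [3.141, -0.0, 1.886]
force: [-0.1, 0.1, 1.3]
grip_width: 0.0003
grip_force: 0.7
```

```bash
python3 -c "
from h import *
avg(4)
for n in('wrist','scene'):
    P=cloud(n)
    for i,y in enumerate((.072,.024,-.024,-.072)):
        c=np.array([.5685,.0425])+ex*y; q=P[:,:2]-c
        k=(abs(q@ex)<.011)&(abs(q@ey)<.013)&(P[:,2]>.066)&(P[:,2]<.082)
        if k.sum()>15: print(n,i+1,k.sum(),np.median(P[k,2]).round(4))
"
```

```text
13.55 pos [ 0.5919 -0.0252  0.0372] F [-0.17  0.55  1.37] sdz 0.3 yaw 1.886
wrist 1 1676 0.0714
wrist 2 2500 0.0763
wrist 3 1994 0.0762
wrist 4 362 0.076
scene 1 137 0.0708
scene 2 53 0.0753
scene 3 44 0.0757
scene 4 59 0.0756
```

All four keys are tapped, and key 1 is the latched one. I'll go back over key 1.

carry_out(
  motion=[
    [[0,0,-0.04],0],
    [[0,0,-0.1],0],
    [[0.08,0,-0.1],0],
    [[0.19,0,-0.1],0],
    [[0.31,0,-0.1],0],
    [[0.43,0,-0.1],0],
    [[0.55,0,-0.1],0],
    [[0.65,0,-0.1],0],
    [[0.72,0,-0.1],0],
    [[0.72,0,-0.06],0],
    [[0.72,0,-0.02],0],
    [[0.72,0,0.01],0],
  ],
)

```text
time_s: 14.85
ee_pos: [0.5469, 0.1109, 0.0339]
eef_rot: [-3.141, -0.0, 1.886]
force: [-0.8, -0.5, -0.2]
grip_width: 0.0003
grip_force: 0.0
```

carry_out(
  motion=[
    [[0,0,0.01],0],
    [[0,0,0.02],0],
    [[0,0,0.028],0],
    [[0,0,0.033],0],
    [[0,0,0.033],0],
  ],
)

```text
time_s: 15.35
ee_pos: [0.5469, 0.1109, 0.0288]
eef_rot: [-3.141, 0.0, 1.886]
force: [-5.9, -2.6, 7.9]
grip_width: 0.0002
grip_force: 3.7
```

carry_out(
  motion=[
    [[0,0,0.003],0],
    [[0,0,0.005],0],
    [[0,0,0.006],0],
    [[0,0,0.006],0],
  ],
)

```text
time_s: 15.75
ee_pos: [0.5469, 0.1109, 0.0277]
eef_rot: [-3.141, 0.0, 1.886]
force: [-6.4, -2.4, 9.1]
grip_width: 0.0005
grip_force: 4.2
```

It has bottomed, at about 9 N. I'll let go and check.

carry_out(
  motion=[
    [[0,0,-0.03],0],
    [[0,0,-0.08],0],
    [[0,0,-0.15],0],
    [[0,0,-0.25],0],
    [[0,0,-0.34],0],
    [[0,0,-0.4],0],
    [[0,0,-0.4],0],
    [[0,0,-0.4],0],
  ],
)

```text
time_s: 16.55
ee_pos: [0.547, 0.1115, 0.107]
eef_rot: [-3.141, -0.0, 1.886]
force: [-0.5, 0.6, -0.8]
grip_width: 0.0003
grip_force: 0.0
```

```bash
python3 -c "
from h import *
avg(3)
for n in('wrist','scene'):
    P=cloud(n)
    for i,y in enumerate((.072,.024,-.024,-.072)):
        c=np.array([.5685,.0425])+ex*y; q=P[:,:2]-c
        k=(abs(q@ex)<.011)&(abs(q@ey)<.013)&(P[:,2]>.06)&(P[:,2]<.082)
        if k.sum()>15: print(n,i+1,k.sum(),np.median(P[k,2]).round(4))
"
```

```text
16.7 pos [0.5467 0.1115 0.1064] F [-0.13  0.16 -0.19] sdz 0.37 yaw 1.886
wrist 1 930 0.0762
wrist 3 45 0.0763
scene 1 134 0.0758
scene 2 150 0.0756
scene 3 163 0.0757
scene 4 174 0.0756
```

All four keys now stand at 76 mm and nothing is touching them, so I'm handing in.

```bash
python3 -c "
from h import *
print(ctrl.hand_in())"
```

```text
the job is handed in; nothing more can be done
None
```

I tapped all four keys in order starting at the lamp, found key 1 (next to the lamp) latched, pressed it to the bottom and let it spring up; all four keys read up at 76 mm when I handed in, at about 17 s.

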